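# Return reagent bottles to their matching docks

### The job

Put the four capped amber reagent bottles away: stand each one upright in the grey dock whose recess matches its shape and size, fully down on the dock's floor. Set the bottles down rather than dropping them, do not knock any over, and leave the volumetric flask and the beaker among them standing where they are.

Things in the scene. Friction and masses are not known exactly. Their poses are not given: they have to be found in the camera images.
- big_round_center (a point): Large round bottle, amber glass, blue screw cap: 56 mm diameter, 96 mm tall over the cap, straight wall from the bottom up to 66 mm, cap 40 mm wide; 0.15 to 0.3 kg. The point is on its vertical axis half-way up, z up along the bottle (48 mm above its underside).
- small_round_center (a point): Small round bottle, amber glass, blue screw cap: 36 mm diameter, 74 mm tall over the cap, straight wall up to 48 mm, cap 26 mm wide; 0.05 to 0.1 kg. The point is on its vertical axis half-way up, z up along the bottle (37 mm above its underside).
- square_center (a point): Square bottle, amber glass, blue screw cap: 46 mm x 46 mm, 90 mm tall over the cap, straight walls up to 64 mm, cap 34 mm wide; 0.12 to 0.24 kg. The point is on its vertical axis half-way up, z up along the bottle (45 mm above its underside); x and y are square to its flat sides.
- oblong_center (a point): Oblong bottle, amber glass, blue screw cap: 68 mm along its x by 36 mm along its y, 92 mm tall over the cap, straight walls up to 66 mm, cap 30 mm wide; 0.13 to 0.25 kg. The point is on its vertical axis half-way up, z up along the bottle (46 mm above its underside).
- big_round_dock: Large round dock: grey plastic holder with a black floor, fixed to the bench at any yaw. Its floor is 4 mm and its rim top 14 mm above the bench, wall 4 mm thick; round recess 72 mm across, for the large round bottle. Origin: centre of its underside, on the bench, z up.
- small_round_dock: Small round dock: grey plastic holder with a black floor, fixed to the bench at any yaw. Its floor is 4 mm and its rim top 14 mm above the bench, wall 4 mm thick; round recess 52 mm across, for the small round bottle. Origin: centre of its underside, on the bench, z up.
- square_dock: Square dock: grey plastic holder with a black floor, fixed to the bench at any yaw. Its floor is 4 mm and its rim top 14 mm above the bench, wall 4 mm thick; recess 62 mm x 62 mm along its x and y, for the square bottle, which goes in with its sides parallel to the rim. Origin: centre of its underside, on the bench, z up.
- oblong_dock: Oblong dock: grey plastic holder with a black floor, fixed to the bench at any yaw. Its floor is 4 mm and its rim top 14 mm above the bench, wall 4 mm thick; recess 84 mm along its x by 52 mm along its y, for the oblong bottle, which goes in with its long side along the recess, either way round. Origin: centre of its underside, on the bench, z up.
- flask: Clear glass volumetric flask with a white stopper, loose bystander: bulb 52 mm wide, narrow neck, 137 mm tall, the tallest thing among the bottles. Origin: centre of its underside.
- beaker: Small clear glass beaker, loose bystander: 50 mm wide, 62 mm tall. Origin: centre of its underside.
There are look-alikes about, which are no part of the job. Leave any yellow look-alike of the part that bears small_round_center alone.

How it is judged:
By the outcome, as a careful person would: the job done as asked, in the order asked, and still so for the second after the job is handed in, with the robot touching nothing.
It also fails if it takes over 120 s, if anything falls off the work surface, if the arm or the gripper's body presses on something with over 40 N, if the wrist force passes 120 N, or if a joint passes its speed limit or range.

### The arm

A 6-joint arm with a two-finger parallel gripper is mounted at the origin on the work surface. World frame = base frame: x ahead of the robot, y to its left, z up, the work surface at z = 0. Lengths are in m, angles in rad, forces in N, time in s.
With the tool pointing down it reaches from about 0.25 to 0.775 m from the base axis. Payload 4 kg.
Tool frame: the origin (TCP) lies on the centre line of the jaws, within the pads' length; the fingertips stand 14 mm ahead of it and the grasp point (between the pads) lies 5 mm behind it; z points along the fingers, y is the line along which they close (so a half turn about z gives the same grasp; the last joint's range is limited). The gripper opens to 85 mm and grips with 20 to 120 N. Pads are 22 mm wide; open, the fingers measure 114 mm over their backs; the gripper's body (76 mm by 85 mm) begins 54 mm behind the grasp point. The pads swing forward as they close: fully open they stand 13 mm farther back than shut.
Start: joints at [-1.408, 0.087, 1.371, -0, 1.684, -0.103], TCP at [0.144, -0.531, 0.245] pointing down, gripper open.
Joint ranges: [-3.1, 3.1], [-0.76, 2.03], [0.27, 2.55], [-1.08, 4.22], [0.17, 2.65], [-2.57, 2.57]. Speed limits (rad/s): [2.79, 2.79, 3.14, 3.14, 3.14, 3.14].

### API

Orientations are given as a unit quaternion [x, y, z, w].
In Python, from bench import sense, capture, job_done gives the robot as it stands.
- The arm moves only by the tool step_arm, never from a script. Its argument "motion" is text: rows parted by semicolons, each of 6 numbers parted by spaces: the shift along the tool's x, y, z in units of 50 mm (1.0 is 50 mm), then the turn, a rotation vector about the tool's x, y, z in units of 8 degrees (1.0 is 8 degrees). In form: tx ty tz wx wy wz; .... A call has 1 to 5 rows; each row is the pose to reach, as a shift and turn from the pose commanded when the call began, along the tool's axes at that moment; what a row does not reach only later rows make up. A row lasts 1/10 s, in which the tool goes at most 50 mm and 8.59 degrees, less where a joint would pass 70% of its speed; a pose out of reach is approached as far as the arm can. A call with a gripper value outside its range is refused whole. "grip" is the gripper command: -1 is fully open, 1 is shut, values between are in proportion, set as the call begins (left out, the last holds). The fingers move at their own pace and stop on an object; "squeeze" is the grip in N (left out, the last holds). Time passes only in rows, so rows that repeat a pose let the fingers close. It gives the time, the measured TCP pose, the force, the opening and the grip force at its end, in the units of the state.
- sense(): the state, without advancing time (a new reading comes with each control period).
- capture(name): name is "scene" or "top"; returns a dict with "frame" (420x560x3 uint8, red, green, blue), "depth" (420x560 float32, m along the optical axis (not along the pixel's ray), 0 where there is no reading), "fx", "fy", "cx", "cy" (pixels), "view" (4x4, takes a point from world to camera coordinates). Camera axes: x right, y down, z forward; pixel columns grow to the right and rows downward; lengths in m; the calibration is good to about 2 mm. A picture is of the moment at which its call begins.
- job_done(): hands the job in; it is judged then, once.
The state is a dict: "t": time; "q": joint angles; "joint_velocities": joint speeds; "tau": joint torques, N m; "tcp_pos": TCP position; "eef_rot": TCP orientation; "contact_force": force on the tool from outside, world axes, zero at the start; "moment": the same for the moment, N m; "finger_gap": opening from 0.0 (shut) to 1.0 (fully open); "grasp_force": force on a finger pad.
Only numpy, scipy, OpenCV 4.12 (cv2) and the standard library are available. Lean on these libraries where they do the work, as an engineer would, in place of code of your own. Each camera call takes 0.05 s, during which the arm holds its last target. There are 200 camera calls.

## Working session

There is one attempt and no reset: what is moved stays moved. The work goes in short steps, Python scripts to look and compute and a tool call to move; the robot and the scene stay as the last step left them, time stands still between calls to the robot, and variables do not carry over. Pictures are saved under pics/ and viewed, at most 14 in all, crops included, and the job is handed in when it is done.

Besides the shell and the picture viewer there is one more tool, called after ">>>" as name(argument=value, ...), one argument or row to a line, values as JSON. step_arm: Moves the arm, as the interface text tells. Its arguments: {"type":"object","properties":{"motion":{"type":"string"},"grip":{"type":"number"},"squeeze":{"type":"number"}},"required":["motion"]}

```bash
mkdir -p pics; python3 - <<'E'
from bench import sense,capture
import cv2,numpy as np
for n in("top","scene"):
    c=capture(n); cv2.imwrite(f"pics/{n}0.png",c["frame"][:,:,::-1]); np.savez(f"{n}0.npz",**c)
    print(n,c["fx"],c["cx"],c["cy"],np.round(c["view"],3).tolist())
s=sense();print(s)
E
```

```text
top 428.20889430063175 281.2606990043856 209.06046580399416 [[-0.017, -1.0, -0.003, -0.019], [-0.98, 0.017, -0.197, 0.516], [0.197, -0.001, -0.98, 1.019], [0.0, 0.0, 0.0, 1.0]]
scene 533.5815772228033 273.41750809970955 203.0535055847287 [[-0.37, 0.929, -0.009, 0.195], [0.579, 0.223, -0.784, -0.233], [-0.727, -0.295, -0.62, 1.839], [0.0, 0.0, 0.0, 1.0]]
{'t': 0.1, 'q': array([-1.40811081e+00,  8.78910234e-02,  1.37213761e+00,  1.14914871e-05,
        1.68363191e+00, -1.03108418e-01]), 'joint_velocities': array([ 9.00747007e-04, -2.26432101e-03, -3.50091163e-03,  1.71319773e-03,
       -4.87468585e-05,  1.52810221e-04]), 'tau': array([ 2.65463081e-03, -3.53014863e+01, -3.14218140e+01, -9.93734238e-05,
        7.94535008e-03,  7.94672189e-06]), 'tcp_pos': array([ 0.14439448, -0.53025219,  0.24423325]), 'eef_rot': array([ 9.91181573e-01,  1.32506679e-01, -2.50878188e-05, -1.03365611e-03]), 'contact_force': array([-0.38307297, -0.00289977,  0.02016289]), 'moment': array([-0.02869028, -0.00555202,  0.0422567 ]), 'grasp_force': 0.0, 'finger_gap': 1.0027192269171465}
```

View pics/top0.png

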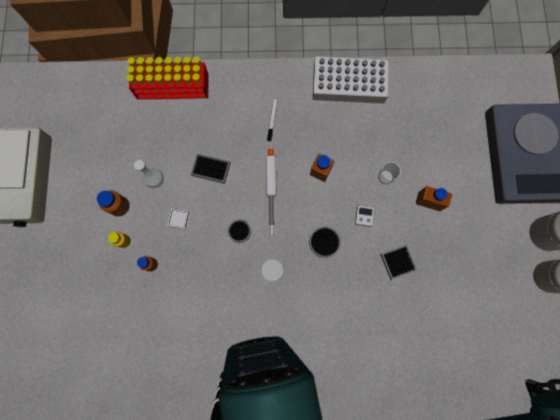

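View pics/scene0.png

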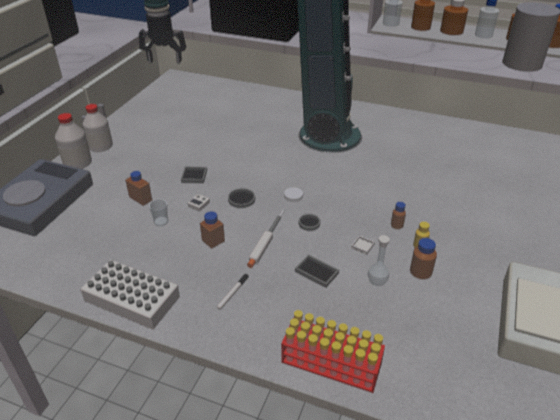

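Top view: the large round bottle is at (109,200), the small round at (146,263), and the yellow look-alike at (118,240). The two angular bottles are at (321,167) and (435,198), the flask at (148,172) and the beaker at (389,173). Docks: oblong (211,168), small (239,231), large (324,242), square (398,262).

```bash
cat > h.py <<'E'
import numpy as np,cv2
def world(c):
    d=c["depth"].astype(float);v,u=np.mgrid[:420,:560]
    p=np.stack([(u-c["cx"])*d/c["fx"],(v-c["cy"])*d/c["fy"],d],-1)
    V=c["view"];return (p-V[:3,3])@V[:3,:3]
def comps(m,lo,hi=5000):
    n,l,s,_=cv2.connectedComponentsWithStats(m.astype(np.uint8))
    return [(l==i,s[i]) for i in range(1,n) if lo<=s[i,4]<=hi]
def rect(xy):
    (c,wh,a)=cv2.minAreaRect((xy*1000).astype(np.float32))
    return np.round(c,1),np.round(wh,1),round(a,1)
E
python3 - <<'E'
from h import *
ims=[]
for n in("top","scene"):
    c=dict(np.load(n+"0.npz"));P=world(c);f=c["frame"];h=cv2.cvtColor(f,cv2.COLOR_RGB2HSV)
    H,S,V=h[...,0],h[...,1],h[...,2];X,Y,Z=P[...,0],P[...,1],P[...,2]
    roi=(X>.2)&(X<.8)&(abs(Y)<.5)&(c["depth"]>0)
    print(n,"bench z",np.median(Z[roi]))
    for m,s in comps(roi&(H>100)&(H<130)&(S>120)&(Z>.05),12):
        z=Z[m];t=m&(Z>z.max()-.008)
        print(" cap px",s[:2],"zmax",z.max().round(4),rect(P[t][:,:2]),P[t].mean(0).round(4))
    for m,s in comps(roi&(H<18)&(S>100)&(Z>.015)&(Z<.075),30):
        z=Z[m];t=m
        print(" amber px",s, "all",rect(P[t][:,:2]),"z",np.percentile(z,[5,95]).round(3))
        t=m&(Z>.045)
        if t.sum()>5: print("    top",rect(P[t][:,:2]))
    for m,s in comps(roi&(V<60)&(Z<.02),60):
        print(" black px",s,rect(P[m][:,:2]),P[m].mean(0).round(4))
    for m,s in comps(roi&(Z>.008)&(Z<.25),30):
        print(" obj px",s,P[m].mean(0).round(3),P[m][:,2].max().round(3), rect(P[m][:,:2]))
c=dict(np.load("top0.npz"))["frame"][:,:,::-1]
a=[cv2.resize(c[y:y+65,x:x+80],None,fx=5,fy=4.6*1.0869,interpolation=cv2.INTER_CUBIC)[:300,:400] for x,y in((85,155),(105,215),(290,140),(385,160))]
cv2.imwrite("pics/crop0.png",np.vstack([np.hstack(a[:2]),np.hstack(a[2:])]))
E
```

```text
top bench z -0.00033541402910763977
 cap px [317 155] zmax 0.0941 (array([ 626.5, -132.9]), array([30.9, 32.3]), 66.8) [ 0.6261 -0.1328  0.0895]
 cap px [434 188] zmax 0.0951 (array([ 539.6, -414.6]), array([28.1, 26.8]), 1.1) [ 0.539  -0.4138  0.0909]
 cap px [ 97 191] zmax 0.1008 (array([540.2, 397.6]), array([38.6, 37.8]), 86.7) [0.5403 0.3975 0.0956]
 cap px [137 258] zmax 0.079 (array([386.6, 307.4]), array([24.6, 20.8]), 63.6) [0.3865 0.3074 0.0738]
 amber px [311 154  23  27 229] all (array([ 626. , -132.8]), array([44.4, 46.8]), 62.3) z [0.024 0.069]
    top (array([ 626.1, -132.8]), array([44.5, 46.3]), 62.6)
 amber px [417 187  35  23 446] all (array([ 538.6, -413.8]), array([66.5, 36.6]), 71.6) z [0.021 0.072]
    top (array([ 538.8, -413.9]), array([66.4, 36.6]), 72.1)
 amber px [100 191  29  25 321] all (array([537. , 391.2]), array([42.4, 53. ]), 58.4) z [0.019 0.071]
    top (array([537.2, 391.4]), array([41.8, 53. ]), 58.4)
 amber px [141 257  16  14 114] all (array([384.8, 301.3]), array([22.8, 33. ]), 65.8) z [0.019 0.059]
    top (array([384.9, 301.6]), array([22.3
[... 5039 characters left out ...]
rray([ 630.7, -132.2]), array([53.1, 48.8]), 63.3)
 obj px [299 214  22  16 122] [0.474 0.085 0.012] 0.019 (array([474.9,  85.2]), array([62. , 58.5]), 43.9)
 obj px [ 410  222   27   57 1050] [0.536 0.395 0.058] 0.101 (array([505.3, 396.1]), array([139.3,  55.6]), 5.0)
 obj px [351 236  24  18  82] [0.509 0.243 0.011] 0.016 (array([508.1, 242.4]), array([46.7, 50.4]), 79.9)
 obj px [368 236  22  50 590] [0.623 0.307 0.064] 0.141 (array([620.3, 306.5]), array([41.2, 49.6]), 3.0)
 obj px [295 255  44  32 276] [0.643 0.161 0.012] 0.018 (array([641.4, 159.7]), array([94.1, 65.1]), 73.9)
 obj px [226 274  23  23 127] [ 0.759 -0.001  0.011] 0.016 (array([758.5,  -1.7]), array([12.1, 81.9]), 80.8)
```

View pics/crop0.png

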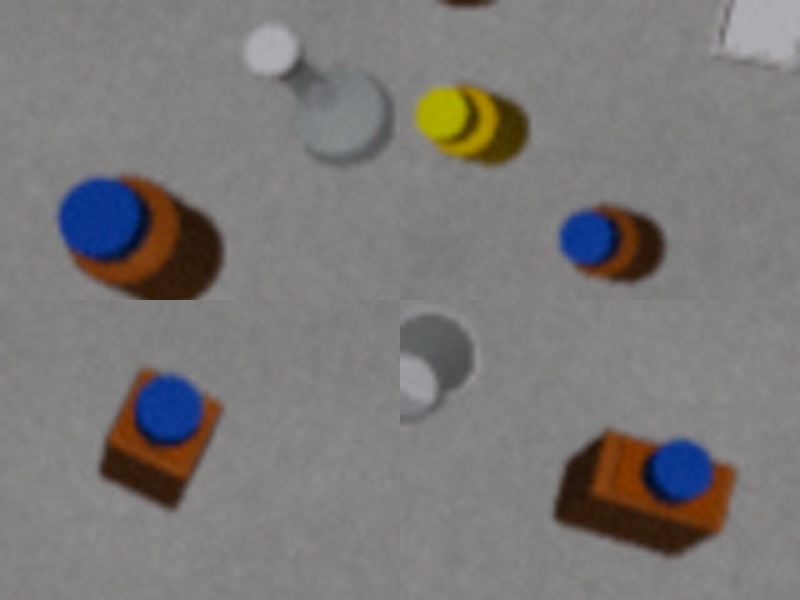

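The crop shows the square bottle at lower left and the oblong at lower right, with the other bottles standing clear of one another. Next is a planner that prints tool-axis rows from the measured pose.

```bash
cat > plan.py <<'E'
# usage: plan.py rate_mm "x y z yaw" ...   (mm, deg of tool y in world); prints calls of <=5 rows
import sys,numpy as np
from bench import sense
from scipy.spatial.transform import Rotation as R
s=sense();p=s["tcp_pos"]*1000;M=R.from_quat(s["eef_rot"]).as_matrix()
yaw=np.degrees(np.arctan2(M[1,1],M[0,1]));print("at",p.round(1),"yaw",yaw.round(1),"tilt",np.degrees(np.arccos(-M[2,2])).round(2),"t",s["t"])
rate=float(sys.argv[1])
for w in sys.argv[2:]:
    t=np.array(w.split(),float);D=t[:3]-p;dy=(t[3]-yaw+180)%360-180
    n=max(1,int(np.ceil(max(np.linalg.norm(D)/rate,abs(dy)/7.2))));k=0
    print("->",w,"rows",n)
    while k<n:
        m=min(5,n-k);a=np.radians(yaw);ey=np.array([np.cos(a),np.sin(a),0]);ex=np.array([-ey[1],ey[0],0]);rows=[]
        for j in range(1,m+1):
            d=D*j/n/50;rows.append("%.2f %.2f %.2f 0 0 %.2f"%(d@ex,d@ey,-d[2],-dy*j/n/8))
        print("  "+"; ".join(rows));yaw+=dy*m/n;k+=m
    p=t[:3]
E
python3 plan.py 48 "541 -414 245 -18.2" "541 -414 120 -18.2" "541 -414 44 -18.2"
```

```text
at [ 144.4 -530.3  244.2] yaw -74.8 tilt 0.12 t 0.1
-> 541 -414 245 -18.2 rows 9
  0.92 -0.02 -0.00 0 0 -0.79; 1.84 -0.04 -0.00 0 0 -1.57; 2.75 -0.05 -0.01 0 0 -2.36; 3.67 -0.07 -0.01 0 0 -3.14; 4.59 -0.09 -0.01 0 0 -3.93
  0.79 0.46 -0.00 0 0 -0.79; 1.59 0.93 -0.00 0 0 -1.57; 2.38 1.39 -0.01 0 0 -2.36; 3.17 1.85 -0.01 0 0 -3.14
-> 541 -414 120 -18.2 rows 3
  0.00 0.00 0.83 0 0 -0.00; 0.00 0.00 1.67 0 0 -0.00; 0.00 0.00 2.50 0 0 -0.00
-> 541 -414 44 -18.2 rows 2
  0.00 0.00 0.76 0 0 -0.00; 0.00 0.00 1.52 0 0 -0.00
```

>>> step_arm(
  motion="0.92 -0.02 0 0 0 -0.79; 1.84 -0.04 0 0 0 -1.57; 2.75 -0.05 0 0 0 -2.36; 3.67 -0.07 0 0 0 -3.14; 4.59 -0.09 0 0 0 -3.93",
  grip=-1,
  squeeze=50,
)

```text
t: 0.6
tcp_pos: [0.3662, -0.4651, 0.2447]
eef_rot: [0.917, 0.398, -0.0, -0.0]
contact_force: [-1.1, -0.1, 0.4]
finger_gap: 1.001
grasp_force: 0.0
```

>>> step_arm(
  motion="0.79 0.46 0 0 0 -0.79; 1.59 0.93 0 0 0 -1.57; 2.38 1.39 0 0 0 -2.36; 3.17 1.85 0 0 0 -3.14; 3.17 1.85 0 0 0 -3.14",
)

```text
t: 1.1
tcp_pos: [0.5455, -0.4109, 0.2424]
eef_rot: [0.808, 0.59, 0.001, -0.002]
contact_force: [0.2, -0.6, -0.4]
finger_gap: 0.997
grasp_force: 0.0
```

```bash
python3 plan.py 35 "541 -414 120 -18.2" "541 -414 44 -18.2"
```

```text
at [ 545.5 -410.9  242.4] yaw -17.7 tilt 0.22 t 1.1
-> 541 -414 120 -18.2 rows 4
  -0.02 -0.02 0.61 0 0 0.01; -0.04 -0.03 1.22 0 0 0.03; -0.07 -0.05 1.84 0 0 0.04; -0.09 -0.07 2.45 0 0 0.06
-> 541 -414 44 -18.2 rows 3
  0.00 0.00 0.51 0 0 -0.00; 0.00 0.00 1.01 0 0 -0.00; 0.00 0.00 1.52 0 0 -0.00
```

>>> step_arm(
  motion="-0.02 -0.01 0.61 0 0 0; -0.03 -0.02 1.2 0 0 0; -0.04 -0.03 1.8 0 0 0; -0.04 -0.03 2.4 0 0 0; -0.04 -0.03 2.4 0 0 0",
)

```text
t: 1.6
tcp_pos: [0.5353, -0.4137, 0.1183]
eef_rot: [0.81, 0.586, -0.002, -0.006]
contact_force: [-0.6, 0.3, -1.2]
finger_gap: 0.995
grasp_force: 0.0
```

```bash
python3 plan.py 25 "541 -414 44 -18.2"; python3 - <<'E'
from bench import capture
import cv2
a=capture("top")["frame"][120:270,350:520,::-1];b=capture("scene")["frame"][120:270,60:230,::-1]
import numpy as np
cv2.imwrite("pics/p1.png",cv2.resize(np.hstack([a,b]),(800,353),interpolation=cv2.INTER_CUBIC))
E
```

```text
at [ 535.3 -413.7  118.3] yaw -18.3 tilt 0.74 t 1.6
-> 541 -414 44 -18.2 rows 3
  0.01 0.04 0.50 0 0 -0.00; 0.02 0.07 0.99 0 0 -0.01; 0.03 0.11 1.49 0 0 -0.01
```

View pics/p1.png

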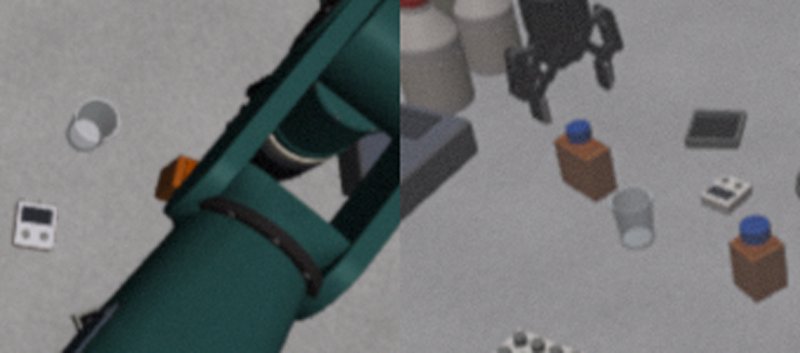

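The gripper hangs above the oblong bottle with its jaws across the short side, so I continue down.

>>> step_arm(
  motion="0 0 0.4 0 0 0; 0 0 0.8 0 0 0; 0 0 1.1 0 0 0; 0 0 1.1 0 0 0; 0 0 1.1 0 0 0",
)

```text
t: 2.2
tcp_pos: [0.5391, -0.4162, 0.0715]
eef_rot: [0.81, 0.586, 0.0, 0.001]
contact_force: [-0.4, 0.5, 0.2]
finger_gap: 1.001
grasp_force: 0.0
```

```bash
python3 plan.py 25 "541 -414 44 -18.2"
```

```text
at [ 539.1 -416.2   71.5] yaw -18.2 tilt 0.09 t 2.2
-> 541 -414 44 -18.2 rows 2
  0.03 0.01 0.28 0 0 -0.00; 0.05 0.02 0.55 0 0 -0.00
```

>>> step_arm(
  motion="0.03 0.01 0.25 0 0 0; 0.05 0.02 0.5 0 0 0; 0.05 0.02 0.5 0 0 0; 0.05 0.02 0.5 0 0 0",
)

```text
t: 2.6
tcp_pos: [0.5401, -0.4132, 0.0443]
eef_rot: [0.81, 0.586, -0.0, -0.001]
contact_force: [0.7, -1.0, 0.5]
finger_gap: 1.003
grasp_force: 0.0
```

>>> step_arm(
  motion="0 0 0 0 0 0; 0 0 0 0 0 0; 0 0 0 0 0 0; 0 0 0 0 0 0; 0 0 0 0 0 0",
  grip=1,
)

```text
t: 3.1
tcp_pos: [0.5408, -0.4139, 0.046]
eef_rot: [0.81, 0.586, 0.0, 0.001]
contact_force: [0.6, 0.2, 1.9]
finger_gap: 0.414
grasp_force: 50.6
```

>>> step_arm(
  motion="0 0 0 0 0 0; 0 0 0 0 0 0; 0 0 0 0 0 0",
)

```text
t: 3.4
tcp_pos: [0.5408, -0.4139, 0.046]
eef_rot: [0.81, 0.586, 0.0, 0.001]
contact_force: [0.8, 0.3, 3.2]
finger_gap: 0.413
grasp_force: 50.7
```

```bash
python3 plan.py 38 "541 -414 240 -18.2" "640 160 240 -15.1"
```

```text
at [ 540.8 -413.9   46. ] yaw -18.2 tilt 0.08 t 3.4
-> 541 -414 240 -18.2 rows 6
  0.00 0.00 -0.65 0 0 -0.00; 0.00 0.00 -1.29 0 0 -0.00; 0.00 0.00 -1.94 0 0 -0.00; 0.00 0.00 -2.59 0 0 -0.00; 0.00 0.00 -3.23 0 0 -0.00
  0.00 0.00 -0.65 0 0 -0.00
-> 640 160 240 -15.1 rows 16
  0.72 -0.11 -0.00 0 0 -0.02; 1.44 -0.21 -0.00 0 0 -0.05; 2.16 -0.32 -0.00 0 0 -0.07; 2.88 -0.43 -0.00 0 0 -0.10; 3.60 -0.53 -0.00 0 0 -0.12
  0.72 -0.09 -0.00 0 0 -0.02; 1.44 -0.19 -0.00 0 0 -0.05; 2.17 -0.28 -0.00 0 0 -0.07; 2.89 -0.38 -0.00 0 0 -0.10; 3.61 -0.47 -0.00 0 0 -0.12
  0.72 -0.08 -0.00 0 0 -0.02; 1.45 -0.16 -0.00 0 0 -0.05; 2.17 -0.25 -0.00 0 0 -0.07; 2.89 -0.33 -0.00 0 0 -0.10; 3.62 -0.41 -0.00 0 0 -0.12
  0.72 -0.07 -0.00 0 0 -0.02
```

>>> step_arm(
  motion="0 0 -0.4 0 0 0; 0 0 -1.1 0 0 0; 0 0 -1.9 0 0 0; 0 0 -2.8 0 0 0; 0 0 -3.4 0 0 0",
)

```text
t: 3.9
tcp_pos: [0.5406, -0.4137, 0.2181]
eef_rot: [0.81, 0.586, 0.0, 0.001]
contact_force: [1.3, -0.2, -1.1]
finger_gap: 0.415
grasp_force: 50.3
```

>>> step_arm(
  motion="0.4 -0.05 -0.3 0 0 0; 1.1 -0.15 -0.4 0 0 0; 1.9 -0.25 -0.5 0 0 0; 2.7 -0.35 -0.5 0 0 -0.05; 3.5 -0.45 -0.5 0 0 -0.1",
)

```text
t: 4.4
tcp_pos: [0.5732, -0.2374, 0.2384]
eef_rot: [0.806, 0.592, -0.001, -0.002]
contact_force: [0.8, -0.0, -1.6]
finger_gap: 0.418
grasp_force: 50.3
```

>>> step_arm(
  motion="0.72 -0.09 0 0 0 -0.02; 1.44 -0.19 0 0 0 -0.05; 2.17 -0.28 0 0 0 -0.07; 2.89 -0.38 0 0 0 -0.1; 3.61 -0.47 0 0 0 -0.12",
)

```text
t: 4.9
tcp_pos: [0.6042, -0.0583, 0.2381]
eef_rot: [0.801, 0.599, -0.001, -0.002]
contact_force: [-0.0, -0.2, -1.6]
finger_gap: 0.418
grasp_force: 50.3
```

>>> step_arm(
  motion="0.72 -0.09 0 0 0 -0.02; 1.44 -0.19 0 0 0 -0.05; 2.17 -0.28 0 0 0 -0.07; 2.89 -0.38 0 0 0 -0.1; 3.4 -0.44 0 0 0 -0.12",
)

```text
t: 5.4
tcp_pos: [0.6309, 0.1117, 0.2379]
eef_rot: [0.795, 0.606, -0.002, -0.002]
contact_force: [0.4, -0.6, -0.8]
finger_gap: 0.415
grasp_force: 50.3
```

>>> step_arm(
  motion="0.4 0 0 0 0 0; 0.6 0 0 0 0 0; 0.6 0 0 0 0 0; 0.6 0 0 0 0 0; 0.6 0 0 0 0 0",
)

```text
t: 5.9
tcp_pos: [0.6404, 0.1357, 0.2403]
eef_rot: [0.796, 0.605, -0.0, 0.0]
contact_force: [-0.2, 0.1, -0.2]
finger_gap: 0.416
grasp_force: 50.3
```

```bash
python3 plan.py 30 "640 160 90 -15.1"
```

```text
at [640.4 135.7 240.3] yaw -15.6 tilt 0.04 t 5.9
-> 640 160 90 -15.1 rows 6
  0.08 -0.02 0.50 0 0 -0.01; 0.16 -0.05 1.00 0 0 -0.02; 0.23 -0.07 1.50 0 0 -0.03; 0.31 -0.09 2.00 0 0 -0.04; 0.39 -0.12 2.51 0 0 -0.05
  0.08 -0.02 0.50 0 0 -0.01
```

>>> step_arm(
  motion="0.25 -0.07 0.2 0 0 -0.05; 0.47 -0.14 0.7 0 0 -0.05; 0.47 -0.14 1.4 0 0 -0.05; 0.47 -0.14 2.1 0 0 -0.05; 0.47 -0.14 2.7 0 0 -0.05",
)

```text
t: 6.4
tcp_pos: [0.6389, 0.1618, 0.1025]
eef_rot: [0.794, 0.608, -0.001, -0.001]
contact_force: [0.9, -0.2, -1.3]
finger_gap: 0.41
grasp_force: 50.3
```

>>> step_arm(
  motion="0 0 0.3 0 0 0; 0 0 0.3 0 0 0; 0 0 0.3 0 0 0; 0 0 0.3 0 0 0",
)

```text
t: 6.8
tcp_pos: [0.6415, 0.1619, 0.0931]
eef_rot: [0.794, 0.608, 0.002, 0.001]
contact_force: [0.4, 0.4, -0.9]
finger_gap: 0.416
grasp_force: 50.3
```

```bash
python3 plan.py 15 "640 160 50.5 -15.1"; python3 - <<'E'
from bench import capture
import cv2
import numpy as np
b=capture("scene")["frame"][190:310,250:410,::-1]
cv2.imwrite("pics/p2.png",cv2.resize(b,(800,600),interpolation=cv2.INTER_CUBIC))
E
```

```text
at [641.5 161.9  93.1] yaw -15.1 tilt 0.28 t 6.8
-> 640 160 50.5 -15.1 rows 3
  -0.01 -0.01 0.28 0 0 0.00; -0.03 -0.01 0.57 0 0 0.00; -0.04 -0.02 0.85 0 0 0.00
```

View pics/p2.png

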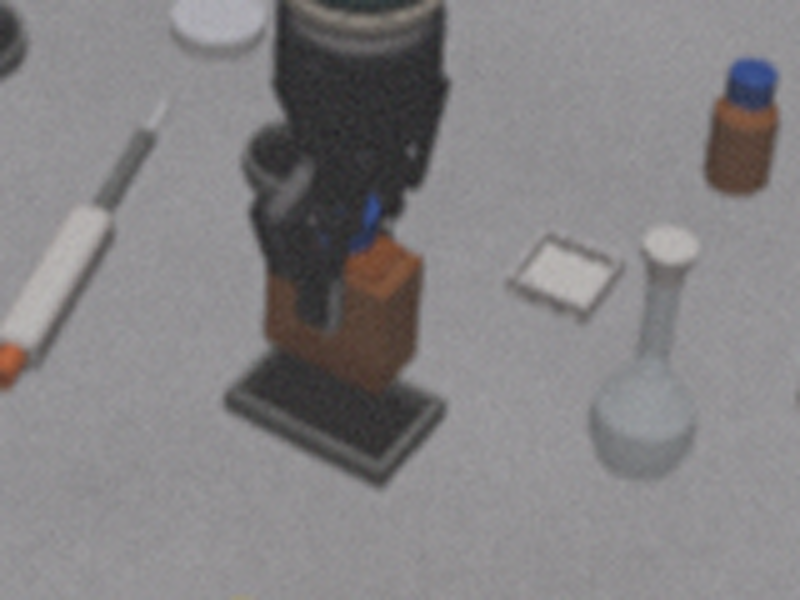

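The oblong bottle is held upright and square over its dock, with the recess centre at about (335,405) in the crop. Next I lower it.

>>> step_arm(
  motion="-0.01 -0.01 0.28 0 0 0; -0.02 -0.01 0.55 0 0 0; -0.02 -0.01 0.76 0 0 0; -0.02 -0.01 0.8 0 0 0; -0.02 -0.01 0.8 0 0 0",
)

```text
t: 7.35
tcp_pos: [0.6387, 0.1605, 0.0496]
eef_rot: [0.794, 0.608, -0.001, -0.0]
contact_force: [-0.7, -0.4, 1.2]
finger_gap: 0.413
grasp_force: 51.3
```

>>> step_arm(
  motion="0 0 0.03 0 0 0; 0 0 0.06 0 0 0; 0 0 0.06 0 0 0",
)

```text
t: 7.65
tcp_pos: [0.6387, 0.1605, 0.0495]
eef_rot: [0.794, 0.608, -0.0, -0.0]
contact_force: [-6.9, -2.0, 11.1]
finger_gap: 0.414
grasp_force: 52.6
```

Contact with the dock floor is confirmed. I release, rise and head for the small bottle.

>>> step_arm(
  motion="0 0 -0.05 0 0 0; 0 0 -0.05 0 0 0; 0 0 -0.05 0 0 0; 0 0 -0.05 0 0 0; 0 0 -0.05 0 0 0",
  grip=-1,
)

```text
t: 8.15
tcp_pos: [0.6391, 0.1607, 0.0492]
eef_rot: [0.794, 0.608, -0.0, -0.0]
contact_force: [-0.4, 0.0, -0.0]
finger_gap: 1.001
grasp_force: 0.0
```

>>> step_arm(
  motion="0 0 -0.6 0 0 0; 0 0 -1.3 0 0 0; 0 0 -2.1 0 0 0; 0 0 -2.9 0 0 0; 0 0 -3.7 0 0 0",
)

```text
t: 8.65
tcp_pos: [0.639, 0.1607, 0.2362]
eef_rot: [0.794, 0.608, -0.0, 0.0]
contact_force: [1.4, -0.2, 0.7]
finger_gap: 0.999
grasp_force: 0.0
```

```bash
python3 plan.py 45 "389 308 220 -41" "389 308 75 -41"
```

```text
at [639.  160.7 236.2] yaw -15.1 tilt 0.01 t 8.65
-> 389 308 220 -41 rows 7
  0.22 -0.80 0.05 0 0 0.46; 0.44 -1.60 0.09 0 0 0.93; 0.66 -2.40 0.14 0 0 1.39; 0.88 -3.20 0.18 0 0 1.85; 1.10 -4.00 0.23 0 0 2.31
  -0.04 -0.83 0.05 0 0 0.46; -0.09 -1.66 0.09 0 0 0.93
-> 389 308 75 -41 rows 4
  0.00 0.00 0.72 0 0 -0.00; 0.00 0.00 1.45 0 0 -0.00; 0.00 0.00 2.17 0 0 -0.00; 0.00 0.00 2.90 0 0 -0.00
```

>>> step_arm(
  motion="0.22 -0.8 0 0 0 0.46; 0.44 -1.6 0 0 0 0.93; 0.66 -2.4 0 0 0 1.39; 0.88 -3.2 0 0 0 1.85; 1.1 -4 0 0 0 2.31",
)

```text
t: 9.15
tcp_pos: [0.4589, 0.2666, 0.2346]
eef_rot: [0.882, 0.471, 0.0, -0.0]
contact_force: [-0.6, 0.9, 0.9]
finger_gap: 1.0
grasp_force: 0.0
```

>>> step_arm(
  motion="-0.04 -0.83 0.1 0 0 0.46; -0.09 -1.66 0.3 0 0 0.93; -0.09 -1.66 0.3 0 0 0.93; -0.09 -1.66 0.3 0 0 0.93; -0.09 -1.66 0.3 0 0 0.93",
)

```text
t: 9.65
tcp_pos: [0.3896, 0.3079, 0.2201]
eef_rot: [0.91, 0.414, 0.0, 0.0]
contact_force: [-0.1, -0.3, -0.6]
finger_gap: 0.997
grasp_force: 0.0
```

```bash
python3 plan.py 35 "389 308 90 -41"
```

```text
at [389.6 307.9 220.1] yaw -41.0 tilt 0.06 t 9.65
-> 389 308 90 -41 rows 4
  -0.00 -0.00 0.65 0 0 -0.00; -0.00 -0.01 1.30 0 0 -0.00; -0.00 -0.01 1.95 0 0 -0.00; -0.01 -0.01 2.60 0 0 -0.00
```

>>> step_arm(
  motion="0 0 0.7 0 0 0; 0 0 1.4 0 0 0; 0 0 2.1 0 0 0; 0 0 2.6 0 0 0; 0 0 2.6 0 0 0",
)

```text
t: 10.15
tcp_pos: [0.3874, 0.3057, 0.0855]
eef_rot: [0.91, 0.414, -0.005, 0.001]
contact_force: [0.1, 0.3, -0.4]
finger_gap: 1.003
grasp_force: 0.0
```

>>> step_arm(
  motion="0 0 0.4 0 0 0; 0 0 0.8 0 0 0; 0 0 1.2 0 0 0; 0 0 1.2 0 0 0; 0 0 1.2 0 0 0",
)

```text
t: 10.65
tcp_pos: [0.3902, 0.3083, 0.0312]
eef_rot: [0.91, 0.414, 0.001, -0.0]
contact_force: [0.2, -0.3, 0.5]
finger_gap: 1.004
grasp_force: 0.0
```

>>> step_arm(
  motion="0 0 0 0 0 0; 0 0 0 0 0 0; 0 0 0 0 0 0; 0 0 0 0 0 0; 0 0 0 0 0 0",
  grip=1,
  squeeze=40,
)

```text
t: 11.15
tcp_pos: [0.3894, 0.3085, 0.0308]
eef_rot: [0.91, 0.415, 0.001, -0.0]
contact_force: [-0.4, -1.3, 5.1]
finger_gap: 0.405
grasp_force: 40.4
```

>>> step_arm(
  motion="0 0 0 0 0 0; 0 0 0 0 0 0",
)

```text
t: 11.35
tcp_pos: [0.3893, 0.3085, 0.0308]
eef_rot: [0.91, 0.415, 0.001, -0.0]
contact_force: [-1.1, -0.4, 5.7]
finger_gap: 0.404
grasp_force: 40.4
```

```bash
python3 plan.py 38 "389 308 200 -41" "471 83 200 -41" "471 83 80 -41"
```

```text
at [389.3 308.5  30.8] yaw -41.0 tilt 0.1 t 11.35
-> 389 308 200 -41 rows 5
  -0.00 0.00 -0.68 0 0 -0.00; -0.00 0.00 -1.35 0 0 -0.00; -0.01 0.00 -2.03 0 0 -0.00; -0.01 0.00 -2.71 0 0 -0.00; -0.01 0.00 -3.38 0 0 -0.00
-> 471 83 200 -41 rows 7
  -0.33 0.60 -0.00 0 0 -0.00; -0.66 1.20 -0.00 0 0 -0.00; -0.99 1.80 -0.00 0 0 -0.00; -1.33 2.39 -0.00 0 0 -0.00; -1.66 2.99 -0.00 0 0 -0.00
  -0.33 0.60 -0.00 0 0 -0.00; -0.66 1.20 -0.00 0 0 -0.00
-> 471 83 80 -41 rows 4
  0.00 0.00 0.60 0 0 -0.00; 0.00 0.00 1.20 0 0 -0.00; 0.00 0.00 1.80 0 0 -0.00; 0.00 0.00 2.40 0 0 -0.00
```

>>> step_arm(
  motion="0 0 -0.4 0 0 0; 0 0 -1.1 0 0 0; 0 0 -1.9 0 0 0; 0 0 -2.7 0 0 0; 0 0 -3.38 0 0 0",
)

```text
t: 11.85
tcp_pos: [0.3886, 0.308, 0.2002]
eef_rot: [0.91, 0.415, 0.0, 0.0]
contact_force: [1.2, 0.2, -0.7]
finger_gap: 0.406
grasp_force: 40.0
```

>>> step_arm(
  motion="-0.33 0.6 0 0 0 0; -0.66 1.2 0 0 0 0; -0.99 1.8 0 0 0 0; -1.33 2.39 0 0 0 0; -1.66 2.99 0 0 0 0",
)

```text
t: 12.35
tcp_pos: [0.4468, 0.146, 0.1978]
eef_rot: [0.91, 0.415, -0.001, -0.0]
contact_force: [0.1, -0.2, 0.5]
finger_gap: 0.406
grasp_force: 40.1
```

>>> step_arm(
  motion="-0.33 0.6 0 0 0 0; -0.66 1.2 0 0 0 0; -0.66 1.2 0 0 0 0; -0.66 1.2 0 0 0 0; -0.66 1.2 0 0 0 0",
)

```text
t: 12.85
tcp_pos: [0.4702, 0.0837, 0.1982]
eef_rot: [0.91, 0.415, -0.001, -0.0]
contact_force: [-0.5, 0.5, -1.0]
finger_gap: 0.406
grasp_force: 40.2
```

>>> step_arm(
  motion="0 0 0.6 0 0 0; 0 0 1.2 0 0 0; 0 0 1.8 0 0 0; 0 0 2.4 0 0 0; 0 0 2.4 0 0 0",
)

```text
t: 13.35
tcp_pos: [0.4665, 0.0841, 0.074]
eef_rot: [0.91, 0.416, -0.005, -0.002]
contact_force: [-1.2, -0.2, -1.1]
finger_gap: 0.407
grasp_force: 40.2
```

```bash
python3 plan.py 15 "471 83 35 -41"
```

```text
at [466.5  84.1  74. ] yaw -40.9 tilt 0.62 t 13.35
-> 471 83 35 -41 rows 3
  0.01 0.03 0.26 0 0 0.00; 0.03 0.06 0.52 0 0 0.01; 0.04 0.08 0.78 0 0 0.01
```

>>> step_arm(
  motion="0 0.01 0.2 0 0 0; 0.01 0.02 0.45 0 0 0; 0.01 0.02 0.7 0 0 0; 0.01 0.02 0.78 0 0 0; 0.01 0.02 0.78 0 0 0",
)

```text
t: 13.85
tcp_pos: [0.4713, 0.0827, 0.039]
eef_rot: [0.91, 0.415, -0.001, -0.0]
contact_force: [-0.2, 0.5, -0.3]
finger_gap: 0.408
grasp_force: 40.2
```

>>> step_arm(
  motion="0 0 0.04 0 0 0; 0 0 0.08 0 0 0; 0 0 0.1 0 0 0; 0 0 0.1 0 0 0",
)

```text
t: 14.25
tcp_pos: [0.472, 0.0828, 0.0349]
eef_rot: [0.91, 0.415, 0.0, 0.0]
contact_force: [0.2, 0.2, -1.6]
finger_gap: 0.405
grasp_force: 40.2
```

>>> step_arm(
  motion="0 0 0.02 0 0 0; 0 0 0.04 0 0 0; 0 0 0.04 0 0 0; 0 0 0.04 0 0 0",
)

```text
t: 14.65
tcp_pos: [0.4721, 0.0828, 0.0348]
eef_rot: [0.91, 0.415, 0.0, 0.0]
contact_force: [-5.4, -1.1, 9.7]
finger_gap: 0.409
grasp_force: 41.4
```

The small bottle is on its floor. I release, rise, and plan for the large one.

>>> step_arm(
  motion="0 0 -0.03 0 0 0; 0 0 -0.03 0 0 0; 0 0 -0.03 0 0 0; 0 0 -0.03 0 0 0; 0 0 -0.03 0 0 0",
  grip=-1,
)

```text
t: 15.15
tcp_pos: [0.4717, 0.0828, 0.034]
eef_rot: [0.91, 0.415, -0.0, -0.0]
contact_force: [0.1, -0.2, -0.9]
finger_gap: 0.998
grasp_force: 0.0
```

>>> step_arm(
  motion="0 0 -0.6 0 0 0; 0 0 -1.4 0 0 0; 0 0 -2.3 0 0 0; 0 0 -3.2 0 0 0; 0 0 -4.1 0 0 0",
)

```text
t: 15.65
tcp_pos: [0.4715, 0.0828, 0.2409]
eef_rot: [0.91, 0.415, -0.0, 0.0]
contact_force: [1.3, 0.1, 0.8]
finger_gap: 1.004
grasp_force: 0.0
```

```bash
python3 plan.py 42 "543 398 240 -41"; python3 - <<'E'
from bench import capture
import cv2
b=capture("scene")["frame"][185:305,250:410,::-1]
cv2.imwrite("pics/p3.png",cv2.resize(b,(640,480),interpolation=cv2.INTER_CUBIC))
E
```

```text
at [471.5  82.8 240.9] yaw -41.0 tilt 0.01 t 15.65
-> 543 398 240 -41 rows 8
  0.71 -0.38 0.00 0 0 -0.00; 1.42 -0.76 0.00 0 0 -0.00; 2.14 -1.15 0.01 0 0 -0.00; 2.85 -1.53 0.01 0 0 -0.00; 3.56 -1.91 0.01 0 0 -0.00
  0.71 -0.38 0.00 0 0 -0.00; 1.42 -0.76 0.00 0 0 -0.00; 2.14 -1.15 0.01 0 0 -0.00
```

View pics/p3.png

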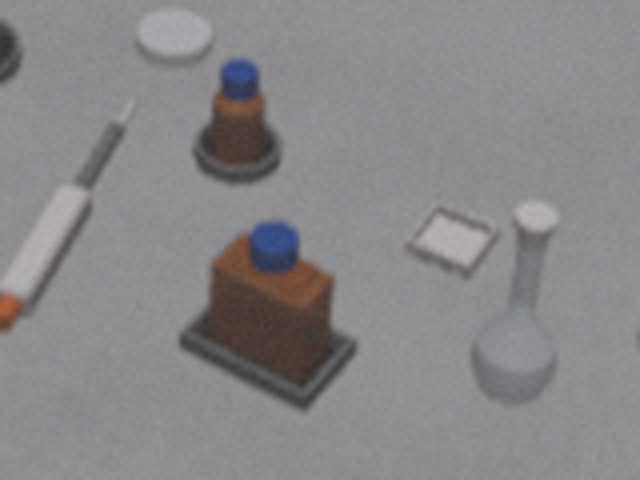

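The oblong bottle (265,300) and the small bottle (240,130) stand upright and centred in their docks. Now the large bottle.

>>> step_arm(
  motion="0.71 -0.38 0 0 0 0; 1.42 -0.76 0 0 0 0; 2.14 -1.15 0 0 0 0; 2.85 -1.53 0 0 0 0; 3.56 -1.91 0 0 0 0",
)

```text
t: 16.2
tcp_pos: [0.5167, 0.2814, 0.2387]
eef_rot: [0.91, 0.415, -0.0, 0.0]
contact_force: [0.4, -0.4, 0.7]
finger_gap: 1.0
grasp_force: 0.0
```

>>> step_arm(
  motion="0.71 -0.38 0 0 0 0; 1.42 -0.76 0 0 0 0; 2.14 -1.15 0 0 0 0; 2.14 -1.15 0 0 0 0; 2.14 -1.15 0 0 0 0",
)

```text
t: 16.7
tcp_pos: [0.5431, 0.3989, 0.2375]
eef_rot: [0.91, 0.415, -0.001, 0.0]
contact_force: [0.0, -0.6, 0.4]
finger_gap: 0.997
grasp_force: 0.0
```

>>> step_arm(
  motion="0 0 0.7 0 0 0; 0 0 1.4 0 0 0; 0 0 2.1 0 0 0; 0 0 2.5 0 0 0; 0 0 2.5 0 0 0",
)

```text
t: 17.2
tcp_pos: [0.5413, 0.3953, 0.1098]
eef_rot: [0.91, 0.414, -0.004, 0.001]
contact_force: [0.3, -0.3, -0.7]
finger_gap: 1.001
grasp_force: 0.0
```

```bash
python3 plan.py 25 "543 398 46 -41"
```

```text
at [541.3 395.3 109.8] yaw -41.1 tilt 0.51 t 17.2
-> 543 398 46 -41 rows 3
  0.02 -0.00 0.43 0 0 -0.00; 0.04 -0.01 0.85 0 0 -0.01; 0.06 -0.01 1.28 0 0 -0.01
```

>>> step_arm(
  motion="0 0 0.4 0 0 0; 0 0 0.8 0 0 0; 0 0 1.2 0 0 0; 0 0 1.34 0 0 0; 0 0 1.34 0 0 0",
)

```text
t: 17.7
tcp_pos: [0.5435, 0.3975, 0.0476]
eef_rot: [0.91, 0.414, -0.0, 0.0]
contact_force: [0.5, 0.0, -0.4]
finger_gap: 1.005
grasp_force: 0.0
```

>>> step_arm(
  motion="0 0 0 0 0 0; 0 0 0 0 0 0; 0 0 0 0 0 0; 0 0 0 0 0 0; 0 0 0 0 0 0",
  grip=1,
  squeeze=60,
)

```text
t: 18.2
tcp_pos: [0.5447, 0.3992, 0.0501]
eef_rot: [0.91, 0.415, 0.002, -0.0]
contact_force: [-0.1, 1.1, 4.6]
finger_gap: 0.629
grasp_force: 64.2
```

>>> step_arm(
  motion="0 0 0 0 0 0; 0 0 0 0 0 0",
)

```text
t: 18.4
tcp_pos: [0.5447, 0.3992, 0.05]
eef_rot: [0.91, 0.415, 0.002, -0.0]
contact_force: [-1.0, -0.1, 5.5]
finger_gap: 0.634
grasp_force: 64.2
```

```bash
python3 plan.py 38 "543 398 230 -41" "439 -137 230 -41"
```

```text
at [544.7 399.2  50. ] yaw -41.0 tilt 0.27 t 18.4
-> 543 398 230 -41 rows 5
  -0.01 -0.00 -0.72 0 0 -0.00; -0.02 -0.00 -1.44 0 0 -0.00; -0.02 -0.01 -2.16 0 0 -0.00; -0.03 -0.01 -2.88 0 0 -0.00; -0.04 -0.01 -3.60 0 0 -0.00
-> 439 -137 230 -41 rows 15
  -0.63 0.36 -0.00 0 0 -0.00; -1.26 0.73 -0.00 0 0 -0.00; -1.89 1.09 -0.00 0 0 -0.00; -2.52 1.45 -0.00 0 0 -0.00; -3.15 1.82 -0.00 0 0 -0.00
  -0.63 0.36 -0.00 0 0 -0.00; -1.26 0.73 -0.00 0 0 -0.00; -1.89 1.09 -0.00 0 0 -0.00; -2.52 1.45 -0.00 0 0 -0.00; -3.15 1.82 -0.00 0 0 -0.00
  -0.63 0.36 -0.00 0 0 -0.00; -1.26 0.73 -0.00 0 0 -0.00; -1.89 1.09 -0.00 0 0 -0.00; -2.52 1.45 -0.00 0 0 -0.00; -3.15 1.82 -0.00 0 0 -0.00
```

>>> step_arm(
  motion="0 0 -0.4 0 0 0; 0 0 -1.1 0 0 0; 0 0 -1.9 0 0 0; 0 0 -2.8 0 0 0; 0 0 -3.6 0 0 0",
)

```text
t: 18.9
tcp_pos: [0.543, 0.3979, 0.2282]
eef_rot: [0.91, 0.415, -0.001, 0.0]
contact_force: [-0.3, 0.5, -3.6]
finger_gap: 0.636
grasp_force: 64.1
```

>>> step_arm(
  motion="-0.5 0.29 -0.1 0 0 0; -1.13 0.66 -0.2 0 0 0; -1.76 1.02 -0.2 0 0 0; -2.4 1.38 -0.2 0 0 0; -3.02 1.74 -0.2 0 0 0",
)

```text
t: 19.4
tcp_pos: [0.5089, 0.2256, 0.2362]
eef_rot: [0.91, 0.415, -0.001, 0.0]
contact_force: [0.7, -0.7, -3.7]
finger_gap: 0.638
grasp_force: 64.1
```

>>> step_arm(
  motion="-0.63 0.36 0 0 0 0; -1.26 0.73 0 0 0 0; -1.89 1.09 0 0 0 0; -2.52 1.45 0 0 0 0; -3.15 1.82 0 0 0 0",
)

```text
t: 19.9
tcp_pos: [0.4741, 0.0473, 0.2364]
eef_rot: [0.91, 0.415, -0.001, -0.0]
contact_force: [0.4, -0.4, -2.6]
finger_gap: 0.634
grasp_force: 64.1
```

>>> step_arm(
  motion="-0.63 0.36 0 0 0 0; -1.26 0.73 0 0 0 0; -1.89 1.09 0 0 0 0; -2.52 1.45 0 0 0 0; -3.15 1.82 0 0 0 0",
)

```text
t: 20.4
tcp_pos: [0.4395, -0.1311, 0.2365]
eef_rot: [0.91, 0.415, -0.001, -0.0]
contact_force: [0.5, -0.4, -2.4]
finger_gap: 0.634
grasp_force: 64.1
```

>>> step_arm(
  motion="0 0 0 0 0 0; 0 0 0 0 0 0; 0 0 0 0 0 0",
)

```text
t: 20.7
tcp_pos: [0.4404, -0.1292, 0.2368]
eef_rot: [0.91, 0.415, -0.0, -0.001]
contact_force: [0.9, 0.2, -2.8]
finger_gap: 0.637
grasp_force: 64.2
```

```bash
python3 plan.py 30 "439 -137 100 -41"
```

```text
at [ 440.4 -129.2  236.8] yaw -41.0 tilt 0.07 t 20.7
-> 439 -137 100 -41 rows 5
  -0.03 0.02 0.55 0 0 0.00; -0.05 0.03 1.09 0 0 0.00; -0.08 0.05 1.64 0 0 0.00; -0.11 0.07 2.19 0 0 0.00; -0.14 0.08 2.74 0 0 0.00
```

>>> step_arm(
  motion="-0.05 0.04 0.55 0 0 0; -0.1 0.06 1.1 0 0 0; -0.14 0.08 1.7 0 0 0; -0.14 0.08 2.3 0 0 0; -0.14 0.08 2.7 0 0 0",
)

```text
t: 21.2
tcp_pos: [0.438, -0.1359, 0.0997]
eef_rot: [0.909, 0.416, -0.001, -0.001]
contact_force: [0.1, -0.4, -3.7]
finger_gap: 0.636
grasp_force: 64.2
```

>>> step_arm(
  motion="0 0 0.2 0 0 0; 0 0 0.4 0 0 0; 0 0 0.5 0 0 0; 0 0 0.5 0 0 0; 0 0 0.5 0 0 0",
)

```text
t: 21.7
tcp_pos: [0.4397, -0.138, 0.0783]
eef_rot: [0.91, 0.415, 0.001, 0.001]
contact_force: [-0.3, -0.4, -2.5]
finger_gap: 0.632
grasp_force: 64.2
```

```bash
python3 plan.py 15 "439 -137 55 -41"
```

```text
at [ 439.7 -138.    78.3] yaw -41.0 tilt 0.11 t 21.7
-> 439 -137 55 -41 rows 2
  0.00 -0.01 0.23 0 0 -0.00; 0.01 -0.02 0.47 0 0 -0.00
```

>>> step_arm(
  motion="0 0 0.2 0 0 0; 0 0 0.35 0 0 0; 0 0 0.44 0 0 0; 0 0 0.44 0 0 0; 0 0 0.44 0 0 0",
)

```text
t: 22.2
tcp_pos: [0.439, -0.1378, 0.0551]
eef_rot: [0.91, 0.415, -0.0, -0.0]
contact_force: [-0.4, 0.4, -3.0]
finger_gap: 0.635
grasp_force: 64.2
```

>>> step_arm(
  motion="0 0 0.03 0 0 0; 0 0 0.06 0 0 0; 0 0 0.06 0 0 0; 0 0 0.06 0 0 0",
)

```text
t: 22.6
tcp_pos: [0.4392, -0.138, 0.054]
eef_rot: [0.91, 0.415, 0.0, 0.0]
contact_force: [-4.5, 1.1, 6.3]
finger_gap: 0.634
grasp_force: 65.1
```

It touched the floor. I release and go to the square bottle.

>>> step_arm(
  motion="0 0 -0.03 0 0 0; 0 0 -0.03 0 0 0; 0 0 -0.03 0 0 0; 0 0 -0.03 0 0 0; 0 0 -0.03 0 0 0",
  grip=-1,
)

```text
t: 23.1
tcp_pos: [0.439, -0.1378, 0.0537]
eef_rot: [0.91, 0.415, -0.0, 0.0]
contact_force: [0.1, 0.1, 0.1]
finger_gap: 0.999
grasp_force: 0.0
```

>>> step_arm(
  motion="0 0 -0.6 0 0 0; 0 0 -1.3 0 0 0; 0 0 -2.1 0 0 0; 0 0 -2.9 0 0 0; 0 0 -3.6 0 0 0",
)

```text
t: 23.6
tcp_pos: [0.4391, -0.1378, 0.2359]
eef_rot: [0.91, 0.415, 0.0, 0.001]
contact_force: [0.9, -0.7, 0.3]
finger_gap: 1.002
grasp_force: 0.0
```

```bash
python3 plan.py 42 "628.5 -132.5 234 -27.3"
```

```text
at [ 439.1 -137.8  235.9] yaw -41.0 tilt 0.09 t 23.6
-> 628.5 -132.5 234 -27.3 rows 5
  0.51 0.56 0.01 0 0 -0.34; 1.03 1.12 0.02 0 0 -0.69; 1.54 1.67 0.02 0 0 -1.03; 2.05 2.23 0.03 0 0 -1.37; 2.57 2.79 0.04 0 0 -1.71
```

>>> step_arm(
  motion="0.51 0.56 0 0 0 -0.34; 1.03 1.12 0 0 0 -0.69; 1.54 1.67 0 0 0 -1.03; 2.05 2.23 0 0 0 -1.37; 2.57 2.79 0 0 0 -1.71",
)

```text
t: 24.1
tcp_pos: [0.63, -0.1323, 0.2334]
eef_rot: [0.854, 0.521, -0.0, -0.0]
contact_force: [0.3, 0.6, 0.6]
finger_gap: 0.999
grasp_force: 0.0
```

>>> step_arm(
  motion="0 0 0.2 0 0 0; 0 0 0.8 0 0 0; 0 0 1.5 0 0 0; 0 0 2.2 0 0 0; 0 0 2.5 0 0 0",
)

```text
t: 24.6
tcp_pos: [0.6255, -0.1317, 0.1039]
eef_rot: [0.854, 0.52, -0.003, -0.003]
contact_force: [-0.0, 1.3, 0.1]
finger_gap: 0.998
grasp_force: 0.0
```

>>> step_arm(
  motion="0 0 0 0 0 0; 0 0 0 0 0 0; 0 0 0 0 0 0",
)

```text
t: 24.9
tcp_pos: [0.63, -0.1329, 0.1119]
eef_rot: [0.854, 0.52, 0.002, 0.002]
contact_force: [0.1, -0.4, 0.5]
finger_gap: 1.001
grasp_force: 0.0
```

```bash
python3 plan.py 25 "628.5 -132.5 45 -27.3"
```

```text
at [ 630.  -132.9  111.9] yaw -27.3 tilt 0.29 t 24.9
-> 628.5 -132.5 45 -27.3 rows 3
  -0.00 -0.01 0.45 0 0 -0.00; -0.00 -0.02 0.89 0 0 -0.00; -0.01 -0.03 1.34 0 0 -0.00
```

>>> step_arm(
  motion="0 -0.01 0.4 0 0 0; 0 -0.02 0.8 0 0 0; 0 -0.02 1.15 0 0 0; 0 -0.02 1.3 0 0 0; 0 -0.02 1.3 0 0 0",
)

```text
t: 25.4
tcp_pos: [0.6278, -0.132, 0.044]
eef_rot: [0.854, 0.52, -0.0, 0.0]
contact_force: [0.3, -0.1, -1.4]
finger_gap: 1.002
grasp_force: 0.0
```

>>> step_arm(
  motion="0 0 0 0 0 0; 0 0 0 0 0 0; 0 0 0 0 0 0; 0 0 0 0 0 0; 0 0 0 0 0 0",
  grip=1,
  squeeze=50,
)

```text
t: 25.9
tcp_pos: [0.6287, -0.1322, 0.0455]
eef_rot: [0.854, 0.52, 0.001, 0.001]
contact_force: [-0.5, -0.1, 5.5]
finger_gap: 0.533
grasp_force: 53.1
```

>>> step_arm(
  motion="0 0 0 0 0 0; 0 0 0 0 0 0",
)

```text
t: 26.1
tcp_pos: [0.6287, -0.1322, 0.0456]
eef_rot: [0.854, 0.52, 0.001, 0.001]
contact_force: [0.3, -0.9, 6.5]
finger_gap: 0.53
grasp_force: 53.2
```

```bash
python3 plan.py 38 "628.5 -132.5 230 -27.3" "383.5 -322.5 230 -71.6"
```

```text
at [ 628.7 -132.2   45.6] yaw -27.3 tilt 0.18 t 26.1
-> 628.5 -132.5 230 -27.3 rows 5
  -0.00 -0.00 -0.74 0 0 -0.00; -0.00 -0.00 -1.48 0 0 -0.00; -0.00 -0.00 -2.21 0 0 -0.00; -0.01 -0.00 -2.95 0 0 -0.00; -0.01 -0.00 -3.69 0 0 -0.00
-> 383.5 -322.5 230 -71.6 rows 9
  -0.62 -0.29 -0.00 0 0 0.62; -1.25 -0.58 -0.00 0 0 1.23; -1.87 -0.87 -0.00 0 0 1.85; -2.50 -1.16 -0.00 0 0 2.46; -3.12 -1.45 -0.00 0 0 3.08
  -0.69 -0.00 -0.00 0 0 0.62; -1.38 -0.01 -0.00 0 0 1.23; -2.07 -0.01 -0.00 0 0 1.85; -2.76 -0.01 -0.00 0 0 2.46
```

>>> step_arm(
  motion="0 0 -0.4 0 0 0; 0 0 -1.1 0 0 0; 0 0 -1.9 0 0 0; 0 0 -2.8 0 0 0; 0 0 -3.7 0 0 0",
)

```text
t: 26.6
tcp_pos: [0.6269, -0.1317, 0.2287]
eef_rot: [0.854, 0.52, -0.001, -0.001]
contact_force: [0.9, -1.0, -2.3]
finger_gap: 0.53
grasp_force: 52.4
```

>>> step_arm(
  motion="-0.62 -0.29 0 0 0 0.62; -1.25 -0.58 0 0 0 1.23; -1.87 -0.87 0 0 0 1.85; -2.5 -1.16 0 0 0 2.46; -3.12 -1.45 0 0 0 3.08",
)

```text
t: 27.1
tcp_pos: [0.49, -0.2376, 0.2276]
eef_rot: [0.946, 0.324, -0.001, -0.001]
contact_force: [0.7, -0.7, -1.9]
finger_gap: 0.528
grasp_force: 52.6
```

>>> step_arm(
  motion="-0.69 0 0 0 0 0.62; -1.38 0 0 0 0 1.23; -2.07 0 0 0 0 1.85; -2.76 0 0 0 0 2.46; -2.76 0 0 0 0 2.46",
)

```text
t: 27.6
tcp_pos: [0.3798, -0.3241, 0.2278]
eef_rot: [0.988, 0.156, -0.001, -0.0]
contact_force: [1.0, 0.9, -1.2]
finger_gap: 0.527
grasp_force: 52.6
```

>>> step_arm(
  motion="0 0 0.5 0 0 0; 0 0 1.1 0 0 0; 0 0 1.7 0 0 0; 0 0 2.3 0 0 0; 0 0 2.6 0 0 0",
)

```text
t: 28.1
tcp_pos: [0.3817, -0.3199, 0.0947]
eef_rot: [0.987, 0.16, -0.002, -0.003]
contact_force: [0.4, 0.1, -0.8]
finger_gap: 0.533
grasp_force: 52.5
```

>>> step_arm(
  motion="0 0 0 0 0 0; 0 0 0 0 0 0; 0 0 0 0 0 0",
)

```text
t: 28.4
tcp_pos: [0.3839, -0.3228, 0.1003]
eef_rot: [0.987, 0.16, 0.001, 0.001]
contact_force: [0.4, -0.8, -2.1]
finger_gap: 0.531
grasp_force: 52.5
```

```bash
python3 plan.py 15 "383.5 -322.5 49.6 -71.6"; python3 - <<'E'
from bench import capture
import cv2
b=capture("scene")["frame"][100:220,130:290,::-1]
cv2.imwrite("pics/p4.png",cv2.resize(b,(640,480),interpolation=cv2.INTER_CUBIC))
E
```

```text
at [ 383.9 -322.8  100.3] yaw -71.6 tilt 0.16 t 28.4
-> 383.5 -322.5 49.6 -71.6 rows 4
  -0.00 -0.00 0.25 0 0 -0.00; -0.00 -0.00 0.51 0 0 -0.00; -0.00 -0.01 0.76 0 0 -0.00; -0.01 -0.01 1.01 0 0 -0.00
```

View pics/p4.png

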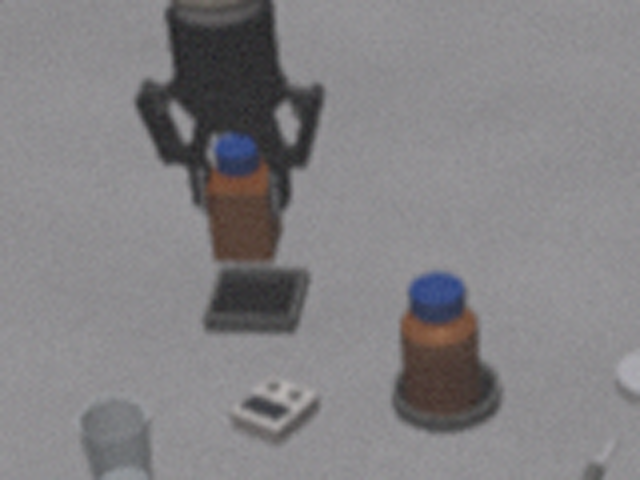

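The large bottle stands in its dock (437,365). The square bottle hangs over its dock, perhaps a few mm to the left, so I measure it in the same camera.

```bash
python3 - <<'E'
from h import *
from bench import capture
c=capture("scene");P=world(c);h=cv2.cvtColor(c["frame"],cv2.COLOR_RGB2HSV)
X,Y,Z=P[...,0],P[...,1],P[...,2];roi=(abs(X-.384)<.08)&(abs(Y+.322)<.08)
b=roi&(h[...,0]>100)&(h[...,0]<130)&(h[...,1]>120)
t=b&(Z>Z[b].max()-.008);print("cap",rect(P[t][:,:2]),P[t].mean(0),Z[b].max())
a=roi&(h[...,0]<18)&(h[...,1]>90)&(Z>.03)
print("amber",rect(P[a][:,:2]),np.percentile(Z[a],[2,98]))
for m,s in comps(roi&(Z>.008)&(Z<.022),30): print("rim",rect(P[m][:,:2]))
m=roi&(h[...,2]<60)&(Z<.008);print("black",rect(P[m][:,:2]))
E
```

```text
cap (array([ 395. , -304.7]), array([0., 0.]), 0.0) [ 0.39497456 -0.30467756  0.1623059 ] 0.16230589861810307
amber (array([ 392.3, -321.7]), array([43.9, 47.5]), 17.3) [0.0651689  0.12795304]
rim (array([ 387.7, -320.5]), array([80. , 70.8]), 16.8)
black (array([ 377.1, -328.5]), array([44.1, 55.2]), 20.6)
```

The offsets agree within a few mm, against 8 mm of clearance. I lower it.

>>> step_arm(
  motion="0 0 0.25 0 0 0; 0 0 0.5 0 0 0; 0 0 0.75 0 0 0; 0 0 0.95 0 0 0; 0 0 0.95 0 0 0",
)

```text
t: 29.0
tcp_pos: [0.3825, -0.3218, 0.0499]
eef_rot: [0.987, 0.159, -0.001, -0.001]
contact_force: [-0.5, 0.8, -1.3]
finger_gap: 0.529
grasp_force: 53.0
```

>>> step_arm(
  motion="0 0 0.02 0 0 0; 0 0 0.04 0 0 0; 0 0 0.04 0 0 0; 0 0 0.04 0 0 0",
)

```text
t: 29.4
tcp_pos: [0.3829, -0.3222, 0.0492]
eef_rot: [0.987, 0.159, -0.0, -0.0]
contact_force: [-0.0, -0.2, -0.9]
finger_gap: 0.532
grasp_force: 53.1
```

>>> step_arm(
  motion="0 0 0.02 0 0 0; 0 0 0.04 0 0 0; 0 0 0.04 0 0 0; 0 0 0.04 0 0 0",
)

```text
t: 29.8
tcp_pos: [0.383, -0.3222, 0.0492]
eef_rot: [0.987, 0.159, -0.0, 0.0]
contact_force: [-3.5, 3.3, 9.6]
finger_gap: 0.533
grasp_force: 54.3
```

>>> step_arm(
  motion="0 0 -0.03 0 0 0; 0 0 -0.03 0 0 0; 0 0 -0.03 0 0 0; 0 0 -0.03 0 0 0; 0 0 -0.03 0 0 0",
  grip=-1,
)

```text
t: 30.3
tcp_pos: [0.383, -0.3222, 0.0486]
eef_rot: [0.987, 0.159, -0.0, -0.0]
contact_force: [0.6, -0.2, 0.4]
finger_gap: 0.998
grasp_force: 0.0
```

>>> step_arm(
  motion="0 0 -0.6 0 0 0; 0 0 -1.3 0 0 0; 0 0 -2.1 0 0 0; 0 0 -2.9 0 0 0; 0 0 -3.6 0 0 0",
)

```text
t: 30.8
tcp_pos: [0.3831, -0.3223, 0.231]
eef_rot: [0.987, 0.159, 0.0, 0.001]
contact_force: [-0.4, -0.6, -0.2]
finger_gap: 1.0
grasp_force: 0.0
```

>>> step_arm(
  motion="0 0 0 0 0 0; 0 0 0 0 0 0; 0 0 0 0 0 0; 0 0 0 0 0 0; 0 0 0 0 0 0",
)

```text
t: 31.3
tcp_pos: [0.3825, -0.3218, 0.2271]
eef_rot: [0.987, 0.159, -0.001, -0.001]
contact_force: [-0.2, -0.1, -0.2]
finger_gap: 1.002
grasp_force: 0.0
```

```bash
python3 - <<'E'
from h import *
from bench import capture
c=capture("scene");cv2.imwrite("pics/p5.png",cv2.resize(c["frame"][130:300,100:460,::-1],(800,378),interpolation=cv2.INTER_CUBIC))
P=world(c);h=cv2.cvtColor(c["frame"],cv2.COLOR_RGB2HSV)
m=(h[...,0]>100)&(h[...,0]<130)&(h[...,1]>120)&(P[...,0]>.3)&(P[...,0]<.75)&(abs(P[...,1])<.45)&(P[...,2]>.05)
for k,s in comps(m,12): print(P[k].mean(0).round(3),P[k][:,2].max().round(4))
E
```

```text
[ 0.386 -0.322  0.094] 0.0993
[ 0.442 -0.139  0.1  ] 0.1039
[0.475 0.083 0.078] 0.0815
[0.641 0.16  0.096] 0.0993
```

View pics/p5.png

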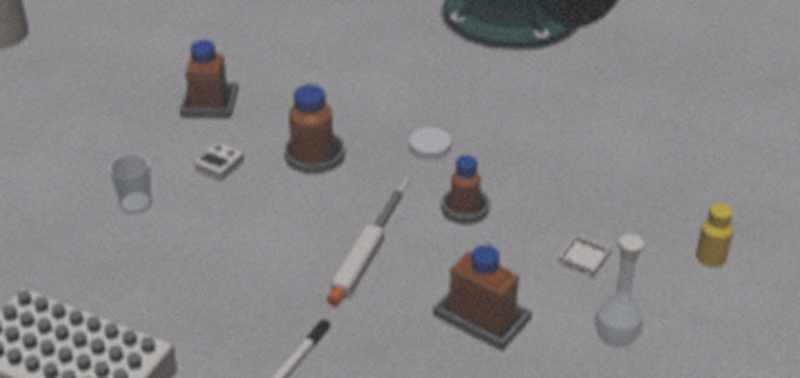

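All four bottles stand upright in their docks at (205,85), (311,130), (466,190) and (483,295). The flask, beaker and yellow look-alike have not moved.

```bash
python3 -c "
from bench import job_done
print(job_done())"
```

```text
the job is handed in; nothing more can be done
None
```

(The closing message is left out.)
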